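Roll the handle mandrel into the vee and clamp it

ROBOT

A 6-joint arm with a two-finger parallel gripper is mounted at the origin on the work surface. World frame = base frame: x ahead of the robot, y to its left, z up, the work surface at z = 0. Lengths are in m, angles in rad, forces in N, time in s.
With the tool pointing down it reaches from about 0.425 to 0.95 m from the base axis. Payload 3.5 kg.
Tool frame: the origin (TCP) lies on the centre line of the jaws, within the pads' length; the fingertips stand 11 mm ahead of it and the grasp point (between the pads) lies 8 mm behind it; z points along the fingers, y is the line along which they close (so a half turn about z gives the same grasp; the last joint's range is limited). The gripper opens to 85 mm and grips with 20 to 120 N. Pads are 22 mm wide; open, the fingers measure 114 mm over their backs; the gripper's body (76 mm by 85 mm) begins 54 mm behind the grasp point. The pads swing forward as they close: fully open they stand 13 mm farther back than shut.
Start: joints at [1.122, 0.286, 1.577, -0, 1.279, -0.15], TCP at [0.199, 0.645, 0.242] pointing down, gripper open.
Joint ranges: [-2.77, 2.77], [-0.9, 2.22], [0.21, 2.48], [-1.53, 4.67], [0.24, 2.81], [-2.84, 2.84]. Speed limits (rad/s): [2.79, 2.79, 3.14, 3.14, 3.14, 3.14].

INTERFACE

Orientations are given as a unit quaternion [x, y, z, w].
In Python, from plant import ctrl gives the robot as it stands.
- The arm moves only by the tool step_arm, never from a script. Its argument "motion" is a list of rows, each an object with "offset": the shift along the tool's x, y, z in m, a list of three; "twist": the turn about the tool's z in degrees. A call has 1 to 12 rows; each row is the pose to reach, as a shift and turn from the pose commanded when the call began, along the tool's axes at that moment; what a row does not reach only later rows make up. A row lasts 1/10 s, in which the tool goes at most 50 mm and 8.59 degrees, less where a joint would pass 70% of its speed; a pose out of reach is approached as far as the arm can. A call with a gripper value outside its range is refused whole. "gripper" is the finger opening in m, from 0 to 0.0854, set as the call begins (left out, the last holds). The fingers move at their own pace and stop on an object; "grip_force" is the grip in N (left out, the last holds). Time passes only in rows, so rows that repeat a pose let the fingers close. It gives the time, the measured TCP pose, the force, the opening and the grip force at its end, in the units of the state.
- ctrl.get_state(): the state, without advancing time (a new reading comes with each control period).
- ctrl.read_camera(name): name is "scene" or "side" or "wrist"; returns the picture (400x640x3 uint8, blue, green, red); there is no depth.
- ctrl.calibration(name): a dict with "fx", "fy", "cx", "cy" (pixels), "cam_to_world" (4x4, takes a point from camera to world coordinates). Camera axes: x right, y up, looking along -z (the intrinsics and any distortion apply to the point x, -y, -z); pixel columns grow to the right and rows downward; lengths in m; the calibration is good to about 2 mm. The wrist camera is an equidistant fisheye: a pixel r from the principal point sees the ray r / f radians off the axis. A picture is of the moment at which its call begins: read the wrist's pose just before it. calibration takes no time and is no camera call; for the wrist camera it gives the pose at the moment of the call.
- ctrl.sign_off(): hands the job in; it is judged then, once.
The state is a dict: "time": time; "qpos": joint angles; "dq": joint speeds; "joint_efforts": joint torques, N m; "eef_pos": TCP position; "tcp_rot": TCP orientation; "contact_force": force on the tool from outside, world axes, zero at the start; "wrist_torque": the same for the moment, N m; "opening": opening from 0.0 (shut) to 1.0 (fully open); "finger_force": force on a finger pad.
Only numpy, scipy, OpenCV 4.12 (cv2) and the standard library are available. Lean on these libraries where they do the work, as an engineer would, in place of code of your own. Each camera call takes 0.05 s, during which the arm holds its last target. There are 200 camera calls.

TASK

On the vee stand, roll the thicker of the two wooden mandrels along the deck, without picking it up, into the vee in the middle and let it settle there by itself. Then, with the mandrel free in the vee, swing the clamp arm down until its pad rests on the mandrel. Leave the thinner mandrel lying in its hollow.

Things in the scene. Friction and masses are not known exactly. Their poses are not given: they have to be found in the camera images.
- stand: Fixed vee stand, 216 mm in x, 150 in y; origin under its centre on the bench, z up. A 90-degree vee, 40 mm wide, runs along y at x = 0: bottom 25 mm, edges 45 mm above the bench. The deck either side dips to a shallow hollow at x = +-65 mm (42 mm high), back to 45 mm at its rimless edge, x = +-108. Clamp post 46 x 26 x 100 mm high at y = +125; clamp hinge along x there, 90 mm above the bench.
- thick_mandrel: Plain waxed wooden cylinder, 44 mm diameter, 170 mm long, 0.13-0.27 kg, slippery. Origin mid-length on its axis; y along the axis, x and z turn as it rolls. Starts in either hollow, parallel to the vee, axis 64 mm above the bench. Rolls easily when pushed level, fingertips below its axis. Past the vee's edge it drops in (axis at x = 0, 56 mm above the bench); short of it, it rolls back.
- thin_mandrel: Plain cylinder of the same wood, 28 mm in diameter, 170 mm long, lying in the other hollow, axis 56 mm above the bench. It stays there. Origin at its middle on its axis; y along the axis.
- clamp_arm (a joint): Angle (rad) of the steel clamp arm, 100 mm long, 26 wide, 10 thick, hinged at the stand's x = 0, y = +125, z = 90 mm (its middle line). At 0 it points level along the stand's -y and the pad under its free end (70-100 mm out) rests on the thick mandrel in the vee; 1.57 is straight up, 1.6 its stop. Starts at 1.35-1.55. Friction 0.12 N m: stays where left; with nothing under it goes to -0.25.
Not all that is in view belongs to the job. Leave any blue or green look-alike of the thick_mandrel alone.

How it is judged:
On the way:
1. the thick mandrel lies free and still in the vee while the clamp arm is still raised (above 0.6 rad) (x of thick_mandrel in the frame of stand between -0.008 and 0.008 m and z of thick_mandrel in the frame of stand below 0.061 m and linear speed of thick_mandrel below 0.03 m/s and contact force between the fingers and thick_mandrel below 0.1 N and value of joint clamp_arm above 0.6 rad), for 0.2 s.
At the end, for the whole second after the job is handed in: The thick mandrel lies still in the vee (axis within 8 mm of its middle plane, 50 to 61 mm above the bench, within 10 degrees of its direction, within 30 mm of centre along it), the clamp arm is down on it (within 0.06 rad of 0), and the thin mandrel is within 25 mm of its start (x of thick_mandrel in the frame of stand between -0.008 and 0.008 m and y of thick_mandrel in the frame of stand between -0.03 and 0.03 m and z of thick_mandrel in the frame of stand between 0.05 and 0.061 m and angle between the y axis of thick_mandrel and the y axis of stand, either way round below 0.17 rad and linear speed of thick_mandrel below 0.02 m/s and value of joint clamp_arm between -0.06 and 0.06 rad and distance of thin_mandrel from where it was at the start of the episode below 0.025 m); the robot touches nothing.
It fails at once if the thick mandrel is picked up: its axis rises above 90 mm over the bench (about 23 mm off the deck) (z of thick_mandrel in the frame of stand above 0.09 m).
It also fails if it takes over 48 s, if anything falls off the work surface, if the arm or the gripper's body presses on something with over 40 N, if the wrist force passes 120 N, or if a joint passes its speed limit or range.

## Working session

There is one attempt and no reset: what is moved stays moved. The work goes in short steps, Python scripts to look and compute and a tool call to move; the robot and the scene stay as the last step left them, time stands still between calls to the robot, and variables do not carry over. Pictures are saved under pics/ and viewed, at most 10 in all, crops included, and the job is handed in when it is done.

Besides the shell and the picture viewer there is one more tool, called after "Request:" as name(argument=value, ...) on one line, values as JSON. step_arm: Moves the arm, as the interface text tells. Its arguments: {"type":"object","properties":{"motion":{"type":"array"},"gripper":{"type":"number"},"grip_force":{"type":"number"}},"required":["motion"]}

```bash
ls; mkdir -p pics; python3 - <<'E'
from plant import ctrl
import cv2,numpy as np
s=ctrl.get_state();print(s['time'],s['eef_pos'],s['tcp_rot'],s['opening'])
for n in ('scene','side'):
    im=ctrl.read_camera(n);cv2.imwrite(f'pics/{n}0.png',im)
    c=ctrl.calibration(n);print(n,c['fx'],c['cx'],c['cy'],np.round(c['cam_to_world'],3).tolist(), c.keys())
E
```

```text
pics
0.0 [0.19837369 0.64451744 0.2409286 ] [ 1.48835029e-01  9.88861310e-01 -1.14951832e-03 -3.48480917e-04] 1.001231317800016
scene 374.7361451799806 321.5140100736823 204.734084016696 [[0.435, -0.571, 0.696, 1.166], [0.9, 0.262, -0.347, -0.355], [0.016, 0.778, 0.628, 0.757], [0.0, 0.0, 0.0, 1.0]] dict_keys(['fx', 'fy', 'cx', 'cy', 'cam_to_world'])
side 492.4183881645864 318.7941044124559 213.1423235386596 [[0.999, 0.023, -0.048, 0.347], [-0.05, 0.683, -0.729, -1.008], [0.016, 0.731, 0.683, 1.084], [0.0, 0.0, 0.0, 1.0]] dict_keys(['fx', 'fy', 'cx', 'cy', 'cam_to_world'])
```

View pics/scene0.png

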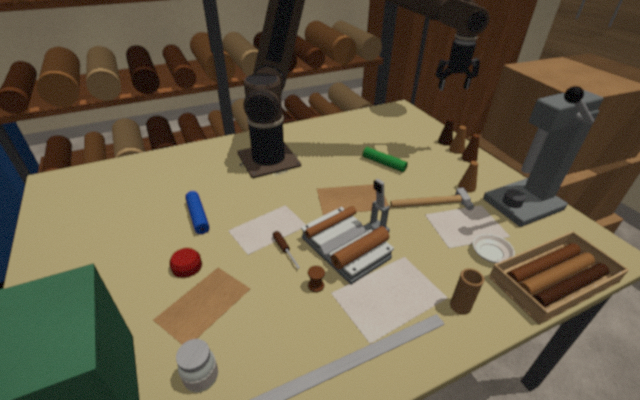

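View pics/side0.png

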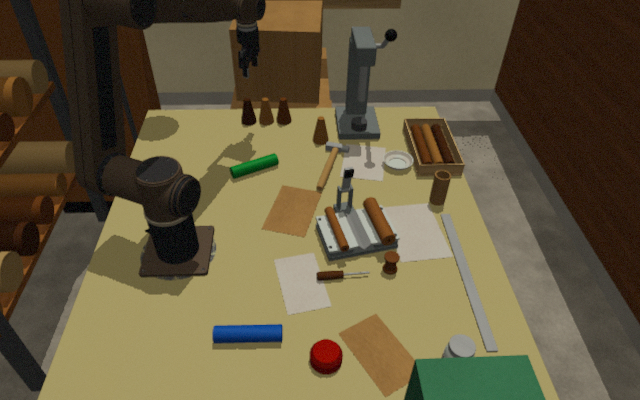

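The stand is at about (347,240) in the scene view and (357,228) in the side view. There are two brown mandrels on it. The thicker one is on the far +x side, at scene (362,247) and side (380,220). The thin one is at scene (330,221) and side (337,228). The blue and green cylinders and the box rolls are decoys. I'll confirm this in one enlarged crop.

```bash
python3 - <<'E'
import cv2,numpy as np
a=cv2.imread('pics/scene0.png')[165:285,290:410];b=cv2.imread('pics/side0.png')[155:265,305:405]
a=cv2.resize(a,(400,400),interpolation=cv2.INTER_CUBIC)
b=cv2.resize(b,(400,440),interpolation=cv2.INTER_CUBIC)[:400]
cv2.imwrite('pics/crop.png',np.hstack([a,b]))
E
```

```text
(no output)
```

View pics/crop.png

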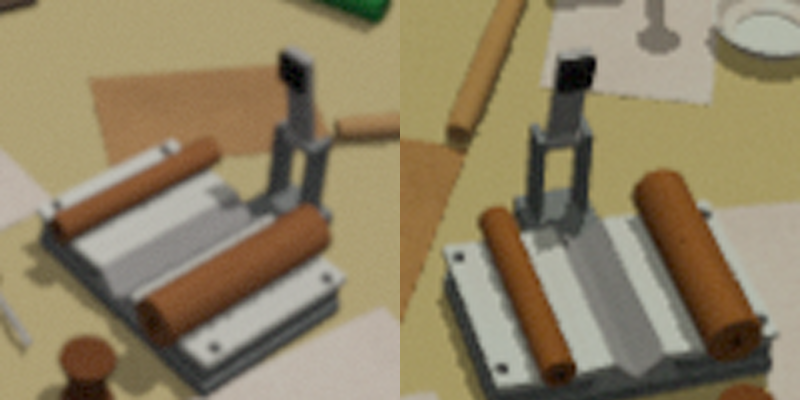

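The crop confirms it: the fat mandrel is on the side away from the robot (stand +x) and the thin one is on the near side. The clamp post is at the far end (stand +y), with the arm raised. Next I measure.

```bash
cat > h.py <<'E'
import cv2,numpy as np
from plant import ctrl
def ray(n,u,v,c=None):
    c=c or ctrl.calibration(n);M=np.array(c['cam_to_world'])
    d=M[:3,:3]@np.array([(u-c['cx'])/c['fx'],-(v-c['cy'])/c['fy'],-1]);return M[:3,3],d
def cast(n,u,v,z):
    o,d=ray(n,u,v);return o+d*(z-o[2])/d[2]
def tri(a,b):
    A=[];r=[]
    for n,p in (('scene',a),('side',b)):
        o,d=ray(n,*p);d=d/np.linalg.norm(d);P=np.eye(3)-np.outer(d,d);A.append(P);r.append(P@o)
    return np.linalg.lstsq(np.vstack(A),np.hstack(r),rcond=None)[0]
def wood(im,box):
    x0,y0,x1,y1=box;h=cv2.cvtColor(im,cv2.COLOR_BGR2HSV)
    m=np.zeros(im.shape[:2],np.uint8);m[y0:y1,x0:x1]=cv2.inRange(h,(0,110,20),(16,255,255))[y0:y1,x0:x1]
    m=cv2.morphologyEx(m,cv2.MORPH_OPEN,np.ones((3,3)))
    k,l,st,ct=cv2.connectedComponentsWithStats(m)
    return [(l==i) for i in np.argsort(-st[:,4]) if i and st[i,4]>80]
def axis(mask):
    ys,xs=np.nonzero(mask);(c,s,a)=cv2.minAreaRect(np.c_[xs,ys].astype(np.float32))
    p=cv2.boxPoints((c,s,a));e=[(p[i]+p[(i+1)%4])/2 for i in range(4)]
    pr=max(((e[0],e[2]),(e[1],e[3])),key=lambda q:np.linalg.norm(q[0]-q[1]))
    return np.array([xs.mean(),ys.mean()]),pr,sorted(s)
E
python3 - <<'E'
from h import *
r={}
for n,box in (('scene',(300,200,395,272)),('side',(318,190,400,255))):
    im=cv2.imread(f'pics/{n}0.png')
    for m in wood(im,box):
        c,pr,s=axis(m);z=.064 if s[0]>10 and len([1])and (c[0]>355) else .056
        w=[cast(n,*p,z) for p in pr];d=w[1]-w[0];d*=np.sign(d[1])
        print(n,c.round(1),np.round(s,1),z,cast(n,*c,z).round(4),'ends',np.round(w,3).tolist(),'ang',np.degrees(np.arctan2(-d[0],d[1])).round(1),np.linalg.norm(d).round(3))
        r[n,z]=c
for z in (.064,.056): print(tri(r['scene',z],r['side',z]).round(4))
E
```

```text
scene [359.8 246.9] [15.4 63. ] 0.064 [0.5958 0.0433 0.064 ] ends [[0.571, 0.142, 0.064], [0.617, -0.046, 0.064]] ang 13.8 0.193
scene [338.7 212.4] [28.6 73.3] 0.056 [0.4416 0.0631 0.056 ] ends [[0.402, 0.188, 0.056], [0.445, -0.056, 0.056]] ang 10.0 0.247
side [378.9 220.9] [14.3 50.5] 0.064 [0.5964 0.0414 0.064 ] ends [[0.576, 0.148, 0.064], [0.615, -0.05, 0.064]] ang 11.1 0.202
side [336.5 228.9] [ 8.4 47.2] 0.056 [0.4677 0.0199 0.056 ] ends [[0.448, 0.118, 0.056], [0.486, -0.067, 0.056]] ang 11.8 0.189
[0.5963 0.0426 0.0639]
[0.464 0.04  0.061]
```

```bash
python3 - <<'E'
from h import *
for n,P in (('side',[(327.5,251),(316.2,216.2),(382.5,206),(397.5,239)]),('scene',[(302.6,231.5),(342.5,207),(393.5,246),(350,278.4)])):
    W=np.array([cast(n,*p,.045)[:2] for p in P]);print(n,W.round(3).tolist(),W.mean(0).round(4),[np.linalg.norm(W[i]-W[i-1]).round(3) for i in range(4)])
    if n=='scene': W=W
# clamp pad centre (black) in both views
print(tri((290+296/3.33,165+70/3.33),(305+175/4,155+72/4)).round(3))
# wood end faces: thick near end centre
print(cast('side',305+338/4,155+340/4,.064).round(3),cast('scene',290+155/3.33,165+318/3.33,.064).round(3))
s=ctrl.get_state();print(s['tcp_rot'],s['eef_pos'],s['qpos'])
E
```

```text
side [[0.436, -0.057], [0.411, 0.088], [0.622, 0.128], [0.645, -0.017]] [0.5286 0.0354] [np.float64(0.212), np.float64(0.148), np.float64(0.215), np.float64(0.147)]
scene [[0.461, -0.06], [0.413, 0.092], [0.615, 0.138], [0.663, -0.022]] [0.538 0.037] [np.float64(0.205), np.float64(0.159), np.float64(0.207), np.float64(0.167)]
[0.509 0.142 0.17 ]
[ 0.616 -0.038  0.064] [ 0.612 -0.033  0.064]
[ 1.48843775e-01  9.88860115e-01 -1.04715062e-03 -3.28750418e-04] [0.19840575 0.6445848  0.24103565] [ 1.12201978e+00  2.87151323e-01  1.57803119e+00  1.10613755e-05
  1.27860520e+00 -1.49981727e-01]
```

Request:
step_arm(motion=[{"offset":[-0.618,-0.425,0],"twist":-27.8},{"offset":[-0.618,-0.425,0],"twist":-27.8},{"offset":[-0.618,-0.425,0],"twist":-27.8},{"offset":[-0.618,-0.425,0],"twist":-27.8},{"offset":[-0.618,-0.425,0],"twist":-27.8},{"offset":[-0.618,-0.425,0],"twist":-27.8},{"offset":[-0.618,-0.425,0],"twist":-27.8},{"offset":[-0.618,-0.425,0],"twist":-27.8},{"offset":[-0.618,-0.425,0],"twist":-27.8},{"offset":[-0.618,-0.425,0],"twist":-27.8},{"offset":[-0.618,-0.425,0],"twist":-27.8},{"offset":[-0.618,-0.425,0],"twist":-27.8}], gripper=0.0854)

```text
time: 1.3
eef_pos: [0.5698, 0.1753, 0.2419]
tcp_rot: [-0.093, 0.996, 0.0, -0.0]
contact_force: [0.5, 0.6, -0.1]
opening: 1.001
finger_force: 0.0
```

```bash
cat >> h.py <<'E'
from scipy.spatial.transform import Rotation as Rn
C=np.array([.531,.036]);YAW=np.radians(10.7);U=np.array([np.cos(YAW),np.sin(YAW)]);V=np.array([-U[1],U[0]])
def stand(p): p=np.asarray(p);q=p[:2]-C;return np.round([q@U,q@V,p[2]],4)
def rep(goal=None,yaw=100.7):
    s=ctrl.get_state();R=Rn.from_quat(s['tcp_rot']).as_matrix();p=np.array(s['eef_pos'])
    ya=np.degrees(np.arctan2(R[1,1],R[0,1]));print('t',round(s['time'],2),'tcp',p.round(4),'stand',stand(p),'ytool',ya.round(1),'F',np.round(s['contact_force'],1),'open',round(s['opening'],2))
    if goal is not None:
        w=np.r_[C+goal[0]*U+goal[1]*V,goal[2]];print('offset',(R.T@(w-p)).round(4),'twist',round(ya-yaw,1))
E
python3 -c "
from h import *;rep((.135,-.005,.2))"
```

```text
t 1.3 tcp [0.5698 0.1753 0.2419] stand [0.064  0.1297 0.2419] ytool 100.7 F [ 0.5  0.6 -0.1] open 1.0
offset [-0.0711 -0.1347  0.0418] twist -0.0
```

Request:
step_arm(motion=[{"offset":[-0.071,-0.135,0]},{"offset":[-0.071,-0.135,0]},{"offset":[-0.071,-0.135,0]},{"offset":[-0.071,-0.135,0.03]},{"offset":[-0.071,-0.135,0.03]},{"offset":[-0.071,-0.135,0.03]}])

```text
invalid input at $.motion[0]: expected keys offset, twist
```

```bash
python3 - <<'E'
from h import *
rep((.125,-.005,.054))
c=ctrl.calibration('wrist');im=ctrl.read_camera('wrist');print({k:np.round(v,3).tolist() for k,v in c.items()})
# predicted points into fisheye
M=np.array(c['cam_to_world'])
def proj(w):
    q=M[:3,:3].T@(w-M[:3,3]);q=q*[1,-1,-1];th=np.arctan2(np.hypot(q[0],q[1]),q[2]);ph=np.arctan2(q[1],q[0]);return c['cx']+c['fx']*th*np.cos(ph),c['cy']+c['fy']*th*np.sin(ph)
def sw(x,y,z): return np.r_[C+x*U+y*V,z]
for x in (-.108,.108):
    for y in (-.075,.075): cv2.circle(im,tuple(int(round(a)) for a in proj(sw(x,y,.045))),4,(0,0,255),1)
a,b=[tuple(int(round(a)) for a in proj(sw(0,y,.025))) for y in (-.075,.075)];cv2.line(im,a,b,(0,255,0),1)
for y in(-.09,.08): cv2.circle(im,tuple(int(round(a)) for a in proj(sw(.065,y,.064))),3,(255,0,0),1)
cv2.circle(im,tuple(int(round(a)) for a in proj(sw(0,.125,.09))),4,(255,0,255),1)
cv2.imwrite('pics/w1.png',im)
E
```

```text
t 1.3 tcp [0.5698 0.1753 0.2419] stand [0.064  0.1297 0.2419] ytool 100.7 F [ 0.5  0.6 -0.1] open 1.0
offset [-0.0612 -0.1347  0.1878] twist -0.0
{'fx': 309.707, 'fy': 309.707, 'cx': 319.825, 'cy': 199.71, 'cam_to_world': [[-0.186, -0.948, -0.26, 0.504], [0.983, -0.179, -0.049, 0.162], [-0.0, -0.264, 0.964, 0.374], [0.0, 0.0, 0.0, 1.0]]}
```

View pics/w1.png

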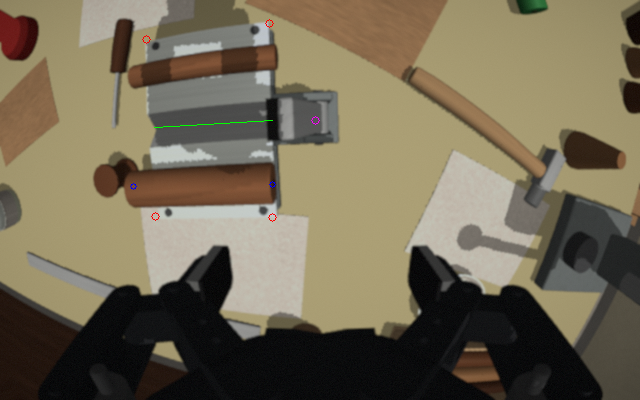

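The overlay shows the stand's predicted corners and vee line within a few mm. The thick mandrel is at (200,186), the thin one at (205,66) and the clamp post at about (320,118). The move was refused because it had no twist key, so I repeat it.

Request:
step_arm(motion=[{"offset":[-0.07,-0.135,0],"twist":0},{"offset":[-0.07,-0.135,0],"twist":0},{"offset":[-0.07,-0.135,0],"twist":0},{"offset":[-0.07,-0.135,0.04],"twist":0},{"offset":[-0.07,-0.135,0.09],"twist":0},{"offset":[-0.07,-0.135,0.1],"twist":0},{"offset":[-0.07,-0.135,0.1],"twist":0}])

```text
time: 2.05
eef_pos: [0.6607, 0.0579, 0.139]
tcp_rot: [-0.093, 0.996, 0.001, -0.003]
contact_force: [0.5, 1.1, 1.3]
opening: 1.002
finger_force: 0.0
```

```bash
python3 - <<'E'
from h import *
rep((.125,-.005,.054))
im=ctrl.read_camera('wrist');cv2.imwrite('pics/w2.png',im)
im=ctrl.read_camera('side');cv2.imwrite('pics/s2.png',im)
E
```

```text
t 2.05 tcp [0.6607 0.0579 0.139 ] stand [ 0.1315 -0.0026  0.139 ] ytool 100.7 F [0.5 1.1 1.3] open 1.0
offset [ 0.0059 -0.0025  0.0851] twist -0.0
```

View pics/w2.png

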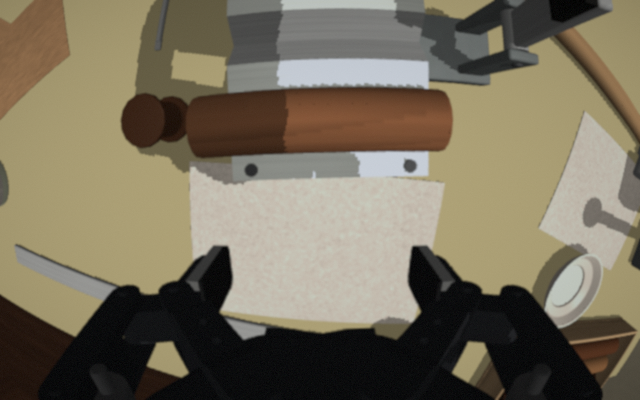

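Request:
step_arm(motion=[{"offset":[0,-0.003,0.04],"twist":0},{"offset":[0,-0.003,0.07],"twist":0},{"offset":[0,-0.003,0.086],"twist":0},{"offset":[0,-0.003,0.086],"twist":0},{"offset":[0.01,-0.003,0.086],"twist":0},{"offset":[0.02,-0.003,0.086],"twist":0},{"offset":[0.02,-0.003,0.086],"twist":0}])

```text
time: 2.85
eef_pos: [0.6434, 0.0507, 0.0582]
tcp_rot: [-0.093, 0.996, -0.0, 0.001]
contact_force: [-0.0, -0.3, 0.2]
opening: 1.0
finger_force: 0.0
```

```bash
python3 - <<'E'
from h import *
rep((.05,-.005,.053))
im=ctrl.read_camera('wrist');cv2.imwrite('pics/w3.png',im)
E
```

```text
t 2.85 tcp [0.6434 0.0507 0.0582] stand [ 0.1132 -0.0064  0.0582] ytool 100.7 F [-0.  -0.3  0.2] open 1.0
offset [0.0632 0.0014 0.0051] twist -0.0
```

View pics/w3.png

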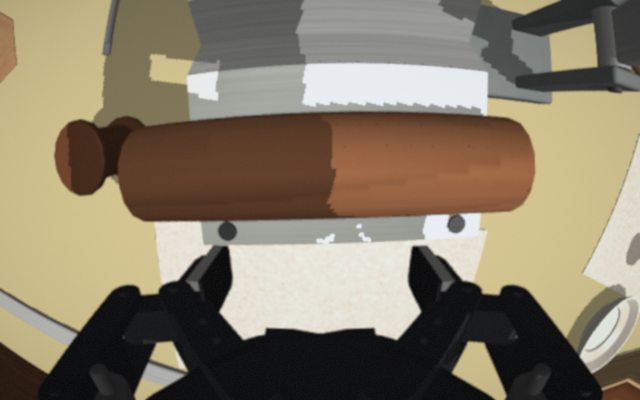

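The fingers straddle the mandrel's middle on the outer side and clear the deck. The mandrel is parallel and untouched. Now I push it slowly.

Request:
step_arm(motion=[{"offset":[0.006,0.001,0.004],"twist":0},{"offset":[0.012,0.001,0.004],"twist":0},{"offset":[0.018,0.001,0.004],"twist":0},{"offset":[0.023,0.001,0.004],"twist":0},{"offset":[0.028,0.001,0.004],"twist":0},{"offset":[0.033,0.001,0.004],"twist":0},{"offset":[0.038,0.001,0.004],"twist":0},{"offset":[0.043,0.001,0.004],"twist":0},{"offset":[0.047,0.001,0.004],"twist":0},{"offset":[0.051,0.001,0.004],"twist":0},{"offset":[0.054,0.001,0.004],"twist":0}])

```text
time: 4.0
eef_pos: [0.5902, 0.0417, 0.0523]
tcp_rot: [-0.093, 0.996, -0.0, -0.0]
contact_force: [0.1, -0.7, 0.5]
opening: 0.999
finger_force: 0.2
```

```bash
cat >> h.py <<'E'
def thick(box=(340,190,400,255)):
    im=ctrl.read_camera('side');m=wood(im,box);cv2.imwrite('pics/last.png',im)
    for k in m[:3]:
        c,pr,s=axis(k);print(c.round(1),np.round(s,1),stand(cast('side',*c,.064)))
E
python3 -c "
from h import *;rep((.05,-.005,.053));thick((310,190,400,255))"
```

```text
t 4.0 tcp [0.5902 0.0417 0.0523] stand [ 0.0593 -0.0054  0.0523] ytool 100.7 F [ 0.1 -0.7  0.5] open 1.0
offset [ 0.0093  0.0004 -0.0007] twist -0.0
[366.2 222.5] [14.2 51.1] [ 0.026  -0.0048  0.064 ]
[336.4 228.8] [ 8.4 47.2] [-0.0677 -0.0112  0.064 ]
```

Request:
step_arm(motion=[{"offset":[0.003,0,0],"twist":0},{"offset":[0.006,0,0],"twist":0},{"offset":[0.008,0,0],"twist":0},{"offset":[0.01,0,0],"twist":0},{"offset":[0.0,0,0],"twist":0},{"offset":[0.0,0,0],"twist":0}])

```text
time: 4.65
eef_pos: [0.592, 0.0418, 0.0528]
tcp_rot: [-0.093, 0.996, -0.0, 0.001]
contact_force: [-0.5, 0.6, 0.5]
opening: 0.998
finger_force: 0.0
```

```bash
python3 -c "
from h import *;rep((.05,-.005,.053));thick((310,190,400,255))"
```

```text
t 4.65 tcp [0.592  0.0418 0.0528] stand [ 0.061  -0.0056  0.0528] ytool 100.7 F [-0.5  0.6  0.5] open 1.0
offset [ 0.011   0.0006 -0.0002] twist -0.0
[358.2 226.6] [14.2 51.2] [-0.0025 -0.0163  0.064 ]
[336.3 228.6] [ 8.5 47. ] [-0.0677 -0.0103  0.064 ]
```

The thick mandrel has settled in the vee and the thin one hasn't moved. Next I raise the tool, shut the fingers and go behind the clamp arm.

Request:
step_arm(motion=[{"offset":[-0.005,0,-0.05],"twist":0},{"offset":[-0.005,0,-0.1],"twist":0},{"offset":[-0.005,0,-0.15],"twist":0},{"offset":[-0.005,0,-0.2],"twist":0},{"offset":[0.0,0,-0.24],"twist":0},{"offset":[0.061,0.19,-0.24],"twist":0},{"offset":[0.061,0.19,-0.24],"twist":0},{"offset":[0.061,0.19,-0.24],"twist":0},{"offset":[0.061,0.19,-0.24],"twist":0},{"offset":[0.061,0.19,-0.24],"twist":0},{"offset":[0.061,0.19,-0.24],"twist":0},{"offset":[0.061,0.19,-0.24],"twist":0}], gripper=0.0)

```text
time: 5.9
eef_pos: [0.4959, 0.2166, 0.2923]
tcp_rot: [-0.093, 0.996, -0.0, 0.0]
contact_force: [1.0, -1.0, -0.3]
opening: -0.003
finger_force: 0.0
```

```bash
python3 - <<'E'
from h import *
rep((0,.18,.18));thick((310,190,400,255))
im=ctrl.read_camera('wrist');s=ctrl.read_camera('side')[100:280,240:460];cv2.imwrite('pics/w4.png',np.hstack([cv2.resize(im,(480,300)),cv2.resize(s,(320,300))]))
E
```

```text
t 5.9 tcp [0.4959 0.2166 0.2923] stand [-0.001   0.1839  0.2923] ytool 100.6 F [ 1.  -1.  -0.3] open -0.0
offset [-0.0009 -0.0039  0.1123] twist -0.1
[357.9 226.1] [13.6 51.2] [-0.0026 -0.0142  0.064 ]
[336.8 229.7] [ 8.3 45.5] [-0.0676 -0.0151  0.064 ]
```

View pics/w4.png

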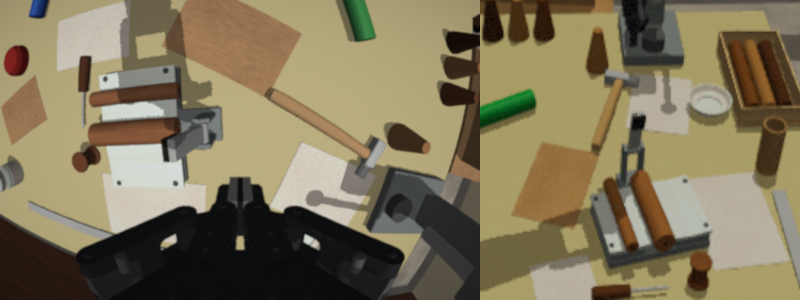

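The mandrel lies in the vee and the clamp arm is still raised. Now the tool goes down behind the clamp arm and sweeps it along its arc.

Request:
step_arm(motion=[{"offset":[0,-0.004,0.05],"twist":0},{"offset":[0,-0.004,0.1],"twist":0},{"offset":[0,-0.004,0.116],"twist":0},{"offset":[0,-0.025,0.116],"twist":0},{"offset":[0,-0.045,0.116],"twist":0},{"offset":[0,-0.053,0.117],"twist":0},{"offset":[0,-0.06,0.117],"twist":0},{"offset":[0,-0.067,0.12],"twist":0},{"offset":[0,-0.074,0.122],"twist":0},{"offset":[0,-0.081,0.125],"twist":0},{"offset":[0,-0.087,0.129],"twist":0},{"offset":[0,-0.087,0.129],"twist":0}])

```text
time: 7.25
eef_pos: [0.5112, 0.131, 0.1626]
tcp_rot: [-0.093, 0.996, -0.0, -0.001]
contact_force: [-0.2, -0.1, -0.8]
opening: -0.003
finger_force: 0.0
```

```bash
python3 - <<'E'
from h import *
rep((0,.065,.106));print(ctrl.get_state()['wrist_torque'])
s=ctrl.read_camera('side')[100:260,270:430];w=ctrl.read_camera('scene')[130:290,290:450];cv2.imwrite('pics/w5.png',np.hstack([cv2.resize(i,(400,400)) for i in (s,w)]))
E
```

```text
t 7.25 tcp [0.5112 0.131  0.1626] stand [-0.0018  0.097   0.1626] ytool 100.6 F [-0.2 -0.1 -0.8] open -0.0
offset [-0.0019 -0.032   0.0566] twist -0.1
[0.01050827 0.04217951 0.01254274]
```

View pics/w5.png

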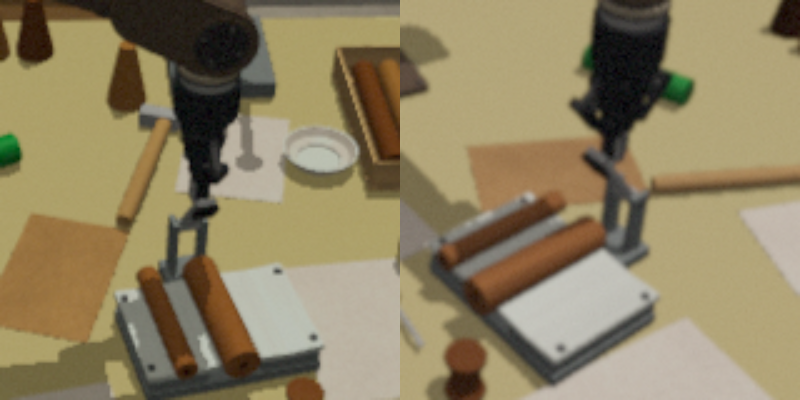

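The clamp arm is swinging down ahead of the fingertips, at about 0.8 rad. I continue the arc.

Request:
step_arm(motion=[{"offset":[0,-0.006,0.005],"twist":0},{"offset":[0,-0.012,0.01],"twist":0},{"offset":[0,-0.017,0.016],"twist":0},{"offset":[0,-0.021,0.022],"twist":0},{"offset":[0,-0.025,0.028],"twist":0},{"offset":[0,-0.028,0.035],"twist":0},{"offset":[0,-0.03,0.041],"twist":0},{"offset":[0,-0.031,0.046],"twist":0},{"offset":[0,-0.032,0.05],"twist":0},{"offset":[0,-0.032,0.053],"twist":0},{"offset":[0,-0.032,0.053],"twist":0}])

```text
time: 8.45
eef_pos: [0.517, 0.1004, 0.1097]
tcp_rot: [-0.093, 0.996, 0.0, -0.001]
contact_force: [0.9, 0.7, -0.3]
opening: 0.004
finger_force: 0.0
```

```bash
python3 -c "
from h import *;rep((0,.065,.106));thick((310,190,400,255))"
```

```text
t 8.45 tcp [0.517  0.1004 0.1097] stand [-0.0018  0.0658  0.1097] ytool 100.7 F [ 0.9  0.7 -0.3] open 0.0
offset [-0.0018 -0.0008  0.0037] twist -0.0
[358.8 228.8] [13.9 49.4] [-0.0033 -0.0256  0.064 ]
[336.5 228.7] [ 8.6 46.2] [-0.0672 -0.0108  0.064 ]
```

Request:
step_arm(motion=[{"offset":[0,0,0.001],"twist":0},{"offset":[0,0,0.002],"twist":0},{"offset":[0,0,0.003],"twist":0},{"offset":[0,0,0.004],"twist":0},{"offset":[0,0,0.004],"twist":0},{"offset":[0,0,0.004],"twist":0}])

```text
time: 9.1
eef_pos: [0.5175, 0.1003, 0.1063]
tcp_rot: [-0.093, 0.996, 0.0, 0.0]
contact_force: [0.3, 0.2, 0.5]
opening: -0.003
finger_force: 0.1
```

Request:
step_arm(motion=[{"offset":[0,0,0.001],"twist":0},{"offset":[0,0,0.002],"twist":0},{"offset":[0,0,0.002],"twist":0},{"offset":[0,0,0.002],"twist":0}])

```text
time: 9.5
eef_pos: [0.5176, 0.1003, 0.106]
tcp_rot: [-0.093, 0.996, -0.0, -0.0]
contact_force: [-4.1, -1.5, 8.8]
opening: -0.002
finger_force: 4.4
```

The tool feels 8.8 N pushing up with no further travel, so the pad is on the mandrel. I back off straight up and check.

Request:
step_arm(motion=[{"offset":[0,0,-0.005],"twist":0},{"offset":[0,0,-0.03],"twist":0},{"offset":[0,0,-0.08],"twist":0},{"offset":[0,0,-0.13],"twist":0},{"offset":[-0.1,0,-0.15],"twist":0},{"offset":[-0.15,0.1,-0.15],"twist":0},{"offset":[-0.15,0.15,-0.15],"twist":0},{"offset":[-0.15,0.15,-0.15],"twist":0},{"offset":[-0.15,0.15,-0.15],"twist":0},{"offset":[-0.15,0.15,-0.15],"twist":0}])

```text
time: 10.5
eef_pos: [0.6373, 0.2794, 0.2537]
tcp_rot: [-0.095, 0.995, 0.001, 0.0]
contact_force: [0.4, -0.5, -0.2]
opening: 0.0
finger_force: 0.0
```

```bash
python3 - <<'E'
from h import *
rep();thick((310,190,400,255))
s=ctrl.read_camera('side')[160:260,310:410];w=ctrl.read_camera('scene')[170:290,290:410];cv2.imwrite('pics/w6.png',np.hstack([cv2.resize(i,(400,400),interpolation=cv2.INTER_CUBIC) for i in (s,w)]))
E
```

```text
t 10.5 tcp [0.6373 0.2794 0.2537] stand [0.1497 0.2194 0.2537] ytool 100.9 F [ 0.4 -0.5 -0.2] open 0.0
[358.8 229.1] [13.7 50.1] [-0.0036 -0.027   0.064 ]
[336.5 228.8] [ 8.5 47. ] [-0.0674 -0.0113  0.064 ]
```

View pics/w6.png

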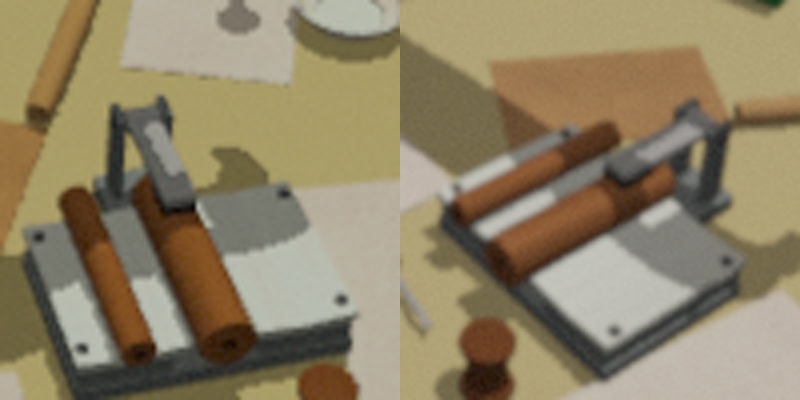

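```bash
python3 - <<'E'
from h import *
print(stand(cast('side',367,245.5,.056)),stand(cast('scene',290+507/3.333,170+260/3.333,.056)),stand(cast('side',310+142/4,160+352/4,.056)))
E
```

```text
[ 0.0026 -0.0882  0.056 ] [0.1884 0.1745 0.056 ] [-0.0601 -0.084   0.056 ]
```

The near end face is at stand y ≈ -88 mm, so the mandrel is centred to within about 3 mm. The clamp pad rests on it, the thin mandrel hasn't moved, and the robot is clear.

```bash
python3 -c "
from plant import ctrl;print(ctrl.sign_off())"
```

```text
the job is handed in; nothing more can be done
None
```

I rolled the thick mandrel into the vee, swung the clamp arm down until its pad rested on it, left the thin mandrel in its hollow, and handed the job in at about 10.7 s; no verdict came back.

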